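# Pry the snap-fit cover off the can chute

### The arm

A 6-joint arm with a two-finger parallel gripper is mounted at the origin on the work surface. World frame = base frame: x ahead of the robot, y to its left, z up, the work surface at z = 0. Lengths are in m, angles in rad, forces in N, time in s.
With the tool pointing down it reaches from about 0.35 to 0.975 m from the base axis. Payload 4.9 kg.
Tool frame: the origin (TCP) lies midway between the tips of the shut fingers; the grasp point (between the pads) lies 19 mm behind it; z points along the fingers, y is the line along which they close (so a half turn about z gives the same grasp; the last joint's range is limited). The gripper opens to 85 mm and grips with 20 to 120 N. Pads are 22 mm wide; open, the fingers measure 114 mm over their backs; the gripper's body (76 mm by 85 mm) begins 54 mm behind the grasp point. The pads swing forward as they close: fully open they stand 13 mm farther back than shut.
Start: joints at [1.025, 0.053, 1.613, -0, 1.476, -0.119], TCP at [0.259, 0.569, 0.196] pointing down, gripper open.
Joint ranges: [-3.01, 3.01], [-1.01, 2.22], [0.06, 2.58], [-1.02, 4.17], [0.09, 2.62], [-3.14, 3.14]. Speed limits (rad/s): [2.57, 2.57, 3.14, 3.14, 3.14, 3.14].

### API

Orientations are given as a unit quaternion [w, x, y, z].
In Python, from plant import * gives the robot as it stands.
- The arm moves only by the tool jog_arm, never from a script. Its argument "targets" is a list of rows, each a list of 3 entries, a list of its own where there are three numbers: the shift along the tool's x, y, z in units of 25 mm (1.0 is 25 mm), then the turn, a rotation vector about the tool's x, y, z in units of 8 degrees (1.0 is 8 degrees), then the opening in per cent of the stroke, from 0 (shut) to 100 (fully open). A call has 1 to 8 rows; each row is the pose to reach, as a shift and turn from the pose commanded when the call began, along the tool's axes at that moment; what a row does not reach only later rows make up. A row lasts 1/8 s, in which the tool goes at most 62.5 mm and 10.7 degrees, less where a joint would pass 70% of its speed; a pose out of reach is approached as far as the arm can. A call with a gripper value outside its range is refused whole. The fingers move at their own pace and stop on an object; the grip force is fixed at half the most. Time passes only in rows, so rows that repeat a pose let the fingers close. It gives the time, the measured TCP pose, the force, the opening and the grip force at its end, in the units of the state.
- state(): the state, without advancing time (a new reading comes with each control period).
- grab_frame(name): name is "side" or "top" or "wrist"; returns (picture, depth): 400x640x3 uint8, red, green, blue; 400x640 float32, m along the optical axis (not along the pixel's ray), 0 where there is no reading.
- camera_params(name): a dict with "fovy" (degrees; the focal length in pixels is half the picture's height over the tangent of half this angle, whatever the lens; pixels are square), "cx", "cy" (the principal point, pixels), "rvec" (rotation vector, rad) and "tvec" (3), from world to camera coordinates, as OpenCV has them; the wrist camera has in their place "hand_eye" (4x4, takes a point from camera to tool coordinates, whose origin is the TCP and whose axes are the flange's). Camera axes: x right, y down, z forward; pixel columns grow to the right and rows downward; lengths in m; the calibration is good to about 2 mm. A picture is of the moment at which its call begins: read the wrist's pose just before it. camera_params takes no time and is no camera call.
- job_done(): hands the job in; it is judged then, once.
The state is a dict: "time": time; "joint_pos": joint angles; "joint_vel": joint speeds; "joint_efforts": joint torques, N m; "tool_pos": TCP position; "tool_rot": TCP orientation; "contact_force": force on the tool from outside, world axes, zero at the start; "ft_torque": the same for the moment, N m; "gripper_width": opening from 0.0 (shut) to 1.0 (fully open); "grasp_force": force on a finger pad.
Only numpy, scipy, OpenCV 4.12 (cv2) and the standard library are available. Lean on these libraries where they do the work, as an engineer would, in place of code of your own. Each camera call takes 0.05 s, during which the arm holds its last target. There are 200 camera calls.

### The job

The can chute's mouth is shut by a snap-fit cover: lever it loose with the flat pry bar, working the blade under the cover's lip on its open side, and do not touch the cover with the gripper until it has sprung up. Lay the bar back down flat on the bench and set the cover flat in the purple tray, rib up. Leave the other things where they are.

Things in the scene. Friction and masses are not known exactly. Their poses are not given: they have to be found in the camera images.
- chute: Grey can chute fixed on the bench, about 155 x 156 mm, flat top 100 mm up. Origin: centre of its foot, z up; its -x side is the open prying side, facing world -y within 0.3 rad. A collar, 92 mm square, stands 7 mm above the flat top and carries the cover; 13 mm curbs shut in the cover's three other edges, so at -x a slot 7 mm high, 112 wide, 14 deep is open under the lip.
- chute_edge (a point): Middle of the rolled front edge of the chute's flat top (radius 5 mm), on its -x side: chute frame (-80, 0, 100) mm, 20 mm out from the cover's lip. The edge that the bar can be rocked on.
- cover: Aluminium cover, 0.14 kg: plate 120 (x) x 112 x 6 mm, axes as the chute's; rib on top along x, 70 long, 16 wide, 18 tall; plug below, 80 mm square, 13 mm deep, between two sprung ball catches 30 mm to -x of centre. Origin: middle of the plate's underside, 107 mm up when seated. Clicks loose at about 8 to 15 N up at the lip and stays up.
- cover_lip (a point): Middle of the lower front edge of the cover's lip, cover frame (-60, 0, 0) mm: 107 mm above the bench when seated. Raised about 8 to 10 mm it clicks over the catches and then stays up, some 10 to 16 mm above its seat, the cover leaning about 0.1 rad; it then lifts off freely.
- cover_rib (a point): Middle of the top of the cover's rib, cover frame (0, 0, 24) mm.
- bar: Flat pry bar lying on the bench, about 0.14 kg: wooden handle 110 long (x) x 22 wide x 20 mm high, and from its front a flat steel blade 26 mm wide, 3 mm thick, reaching 110 mm beyond the handle along +x, flush with the handle's underside. Origin: centre of the handle's underside; x towards the blade tip, z up.
- bar_tip (a point): Middle of the blade's end, underside: bar frame (165, 0, 0) mm.
- bar_grip (a point): Centre of the handle: bar frame (0, 0, 10) mm.
- tray: Purple plastic open sorting tray, 176 (x) x 160 (y) x 36 mm high, walls 4 mm and floor about 4 mm; loose, 0.5 kg. Origin: centre of its underside, z up.
- can_a: Bystander: an empty soda can, 66 mm across, 122 mm tall, upright; origin under its base.
- can_b: Bystander: a second empty soda can, the same size; origin under its base.
- ladle: Bystander: a stainless ladle, bowl 80 mm across and 32 mm high with its handle lying on the bench; origin under the bowl.
- mallet: Bystander: a small wooden mallet lying on the bench, head 95 x 55 x 55 mm; origin under the head.
- mug: Bystander: a white mug, 85 mm tall; origin under its base.
- jar: Bystander: a small closed glass jar, 65 mm tall; origin under its base.
- brush: Bystander: a hand brush lying on the bench; origin under its middle.
Not all that is in view belongs to the job. Leave any red look-alike of the cover alone.

How it is judged:
On the way, in this order (a step that is already met when the one before it is completed fails the run):
1. the bar bears on the cover, while the fingers do not touch the cover (contact force between bar and cover above 1.5 N and contact force between the fingers and cover below 0.5 N and z of cover_lip in the frame of chute below 0.114 m), for 0.02 s.
2. the cover's lip has sprung up at least 8 mm off its seat with the blade's end within 40 mm of it and no finger on the cover (z of cover_lip in the frame of chute above 0.115 m and distance between bar_tip and cover_lip below 0.04 m and contact force between the fingers and cover below 0.5 N), for 0.1 s.
At the end, for the whole second after the job is handed in: The cover lies at rest in the tray, rib up, level within 0.12 rad, its plate's underside less than 25 mm above the tray's underside and its centre within 40 mm of the tray's along each tray axis; the tray stands flat on the bench; the bar lies at rest flat on the bench (within 6 mm and 0.08 rad) (x of cover in the frame of tray between -0.04 and 0.04 m and y of cover in the frame of tray between -0.04 and 0.04 m and z of cover in the frame of tray below 0.025 m and angle between cover's own z axis and vertical below 0.12 rad and linear speed of each of cover, bar below 0.02 m/s and angle between tray's own z axis and vertical below 0.06 rad and height (world z) of each of tray, bar below 0.006 m and angle between bar's own z axis and vertical below 0.08 rad); the robot touches nothing.
It fails at once if a bystander (can, ladle, mallet, mug, jar, brush) is shifted by more than 30 mm (distance of any of can_a, can_b, ladle, mallet, mug, jar, brush from where it was at the start of the episode above 0.03 m).
It fails at once if the fingers touch the cover before it has been sprung up (contact force between the fingers and cover above 1 N and z of cover_lip in the frame of chute below 0.109 m and horizontal distance between cover and chute below 0.01 m).
It also fails if it takes over 67 s, if anything falls off the work surface, if the arm or the gripper's body presses on something with over 40 N, if the wrist force passes 120 N, or if a joint passes its speed limit or range.

## Working session

There is one attempt and no reset: what is moved stays moved. The work goes in short steps, Python scripts to look and compute and a tool call to move; the robot and the scene stay as the last step left them, time stands still between calls to the robot, and variables do not carry over. Pictures are saved under pics/ and viewed, at most 10 in all, crops included, and the job is handed in when it is done.

Besides the shell and the picture viewer there is one more tool, called after "Call:" as name(argument=value, ...), one argument or row to a line, values as JSON. jog_arm: Moves the arm, as the interface text tells. Its arguments: {"type":"object","properties":{"targets":{"type":"array"}},"required":["targets"]}

```bash
mkdir -p pics; ls; cat > h.py <<'E'
from plant import *
import numpy as np, cv2
from scipy.spatial.transform import Rotation as R
def cam(n):
    p=camera_params(n); f=200/np.tan(np.radians(p["fovy"])/2)
    return p,f
def world(n,uv,depth):
    "uv Nx2, depth N -> world points (fixed cams)"
    p,f=cam(n); uv=np.asarray(uv,float); d=np.asarray(depth,float)
    c=np.c_[(uv[:,0]-p["cx"])/f*d,(uv[:,1]-p["cy"])/f*d,d]
    if "hand_eye" in p:
        H=np.array(p["hand_eye"]); s=state(); t=c@H[:3,:3].T+H[:3,3]
        q=np.array(s["tool_rot"]); return R.from_quat(q[[1,2,3,0]]).apply(t)+s["tool_pos"]
    M=cv2.Rodrigues(np.array(p["rvec"],float))[0]
    return (c-np.array(p["tvec"]).ravel())@M
def plane(n,uv,z):
    a=world(n,uv,np.ones(len(uv)));b=world(n,uv,2*np.ones(len(uv)))
    k=(z-a[:,2])/(b[:,2]-a[:,2]); return a+(b-a)*k[:,None]
E
python3 - <<'E'
from h import *
for n in("top","side"):
    im,d=grab_frame(n); cv2.imwrite(f"pics/{n}0.png",im[:,:,::-1]); np.savez(f"pics/{n}0.npz",im=im,d=d)
    print(camera_params(n))
print(camera_params("wrist")); print(state())
E
```

```text
pics
{'fovy': 42.31645416266636, 'cx': 318.49346582540016, 'cy': 190.95589533318335, 'rvec': array([ 2.14482096, -2.08758277,  0.19821323]), 'tvec': array([-0.03146323,  0.5034566 ,  1.47672495])}
{'fovy': 44.211756852729145, 'cx': 318.8356206802597, 'cy': 202.28619374071573, 'rvec': array([ 2.25135818, -0.09330994,  0.03334272]), 'tvec': array([-0.49562419,  0.08967409,  1.68074456])}
{'fovy': 59.34817586712421, 'cx': 319.3646387155168, 'cy': 197.1067214350609, 'hand_eye': array([[-1.29539301e-04, -9.46002709e-01, -3.24158692e-01,
         8.37466163e-02],
       [ 9.99999181e-01, -5.35229075e-04,  1.16235958e-03,
         3.84854118e-04],
       [-1.27309446e-03, -3.24158276e-01,  9.46002004e-01,
        -1.78222544e-01],
       [ 0.00000000e+00,  0.00000000e+00,  0.00000000e+00,
         1.00000000e+00]])}
{'time': 0.1, 'joint_pos': array([ 1.02505293e+00,  5.32482244e-02,  1.61417142e+00,  2.53739964e-06,
        1.47598877e+00, -1.19023876e-01]), 'joint_vel': array([-7.76570192e-05, -1.78904555e-03, -2.12087579e-03,  3.20869992e-04,
       -1.58616298e-03,  1.56065599e-03]), 'joint_efforts': array([ 4.60406427e-04, -3.94899201e+01, -3.71366107e+01, -1.65447309e-04,
        3.82262937e-03,  1.72535420e-05]), 'tool_pos': array([0.25836205, 0.56840676, 0.19450364]), 'tool_rot': array([-2.97432424e-04,  2.11744699e-01,  9.77324592e-01, -8.57777206e-04]), 'contact_force': array([-0.37461363, -0.26590719, -0.4287584 ]), 'ft_torque': array([-0.00285042, -0.04302114, -0.06926208]), 'grasp_force': 0.0, 'gripper_width': 1.0001555842091607}
```

View pics/top0.png

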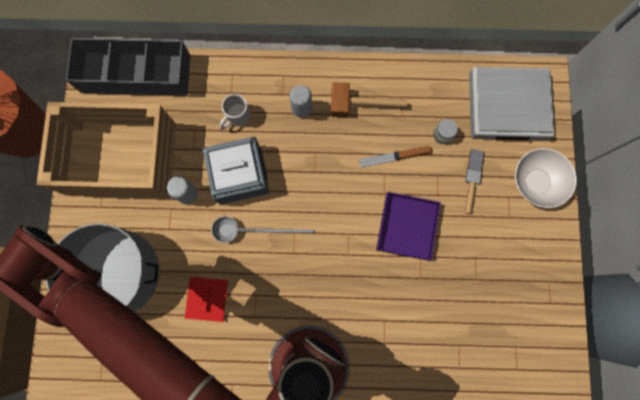

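View pics/side0.png

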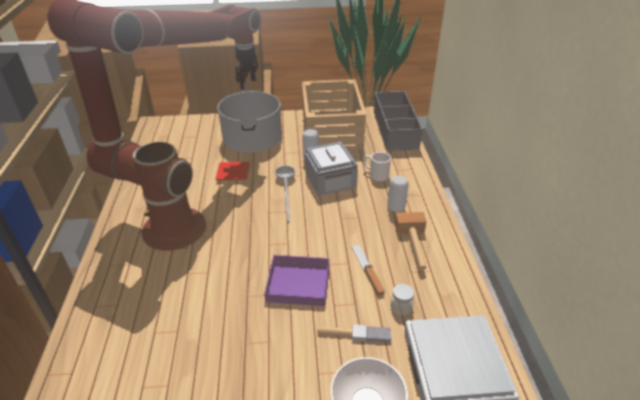

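The top view (image up = +x, right = −y) shows the chute at (235,168) and the bar at (400,157) with its blade pointing left towards it. The tray is at (409,226), the ladle at (225,230), and cans at (182,190) and (301,101). The side view agrees.

```bash
cat > m.py <<'E'
from h import *
z=np.load("pics/top0.npz");im,d=z["im"],z["d"]
v,u=np.mgrid[:400,:640]; uv=np.c_[u.ravel(),v.ravel()]
P=world("top",uv,d.ravel()).reshape(400,640,3)
hsv=cv2.cvtColor(im,cv2.COLOR_RGB2HSV)
def rect(mask,z,name):
    n,l,st,c=cv2.connectedComponentsWithStats(mask.astype(np.uint8)); i=1+np.argmax(st[1:,4])
    pts=np.argwhere(l==i)[:,::-1]; w=plane("top",pts,z)[:,:2]*1000
    r=cv2.minAreaRect(w.astype(np.float32)); print(name,len(pts),"px c",np.round(c[i]),"ctr",np.round(r[0]),"size",np.round(r[1]),"ang",round(r[2],1),"medz",np.median(P[pts[:,1],pts[:,0],2]).round(3)); return w
def win(a,b,c,e): m=np.zeros((400,640),bool); m[b:e,a:c]=1; return m
print("bench z",np.median(P[250:300,480:540,2]))
pur=(hsv[...,0]>120)&(hsv[...,0]<150)&(hsv[...,1]>90)&win(360,180,460,270)
rect(pur,.036,"tray")
W=win(190,125,280,215)
for lo,hi,nm in((.09,.104,'top'),(.104,.12,'plate'),(.119,.15,'rib')): 
    m=W&(P[...,2]>lo)&(P[...,2]<hi); 
    if m.sum()>5: rect(m,(lo+hi)/2,nm)
print("hist",np.histogram(P[...,2][W],bins=np.arange(0,.15,.01)))
wp=(hsv[...,1]<60)&(hsv[...,2]>150)&W; rect(wp,.113,"white plate")
B=win(350,135,440,175)
hd=B&(hsv[...,1]>150)&(P[...,2]>.01); rect(hd,.02,"handle")
bl=B&(hsv[...,1]<90); w=rect(bl,.003,"blade")
big=np.vstack([cv2.resize(im[120:220,185:285],(600,600),interpolation=2)[:,:,::-1]])
b2=cv2.resize(im[135:180,350:440],(600,300),interpolation=2)[:,:,::-1]
cv2.imwrite("pics/a.png",np.vstack([cv2.resize(big,(300,300)),cv2.resize(b2,(300,150))]))
E
python3 m.py
```

```text
bench z 0.0012502511821754797
tray 3178 px c [408. 226.] ctr [ 410. -285.] size [160. 175.] ang 79.7 medz 0.006
top 511 px c [249. 171.] ctr [559. 227.] size [160. 156.] ang 14.4 medz 0.1
plate 2058 px c [230. 166.] ctr [557. 231.] size [152. 145.] ang 14.3 medz 0.113
rib 163 px c [232. 165.] ctr [557. 228.] size [21. 71.] ang 12.2 medz 0.13
hist (array([2586,   72,   64,   62,   59,   63,   62,   78,  131,  330,  711,
       1695,  104,   87]), array([0.  , 0.01, 0.02, 0.03, 0.04, 0.05, 0.06, 0.07, 0.08, 0.09, 0.1 ,
       0.11, 0.12, 0.13, 0.14]))
white plate 1530 px c [232. 166.] ctr [558. 229.] size [113. 119.] ang 14.6 medz 0.114
handle 193 px c [415. 152.] ctr [ 640. -307.] size [21. 95.] ang 13.7 medz 0.022
blade 383 px c [378. 159.] ctr [ 618. -200.] size [ 31. 125.] ang 13.1 medz 0.004
```

View pics/a.png

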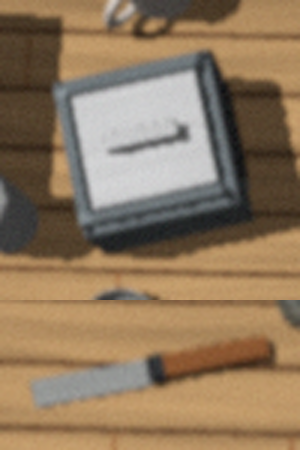

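```bash
cat >> h.py <<'E'
def Rt(s=None):
    q=np.array((s or state())["tool_rot"]); return R.from_quat(q[[1,2,3,0]])
def to(pos,ydeg):
    "units to reach pos with tool down, tool y at heading ydeg"
    s=state(); Ro=Rt(s); y=np.array([np.cos(np.radians(ydeg)),np.sin(np.radians(ydeg)),0]); z=np.array([0,0,-1.])
    Rg=R.from_matrix(np.c_[np.cross(y,z),y,z])
    print("shift",(Ro.inv().apply(np.array(pos)-s["tool_pos"])/.025).round(3),"turn",(np.degrees((Ro.inv()*Rg).as_rotvec())/8).round(3))
E
python3 - <<'E'
from h import *
to([.633,-.26,.2],13.5)
E
```

```text
shift [-27.356 -23.963  -0.183] turn [-1.300e-02  4.000e-03  6.506e+00]
```

Call:
jog_arm(
  targets=[
    [[-27.36, -23.96, -0.2], [0, 0, 6.5], 100],
    [[-27.36, -23.96, -0.2], [0, 0, 6.5], 100],
    [[-27.36, -23.96, -0.2], [0, 0, 6.5], 100],
    [[-27.36, -23.96, -0.2], [0, 0, 6.5], 100],
    [[-27.36, -23.96, -0.2], [0, 0, 6.5], 100],
    [[-27.36, -23.96, -0.2], [0, 0, 6.5], 100],
    [[-27.36, -23.96, -0.2], [0, 0, 6.5], 100],
    [[-27.36, -23.96, -0.2], [0, 0, 6.5], 100],
  ],
)

```text
time: 1.1
tool_pos: [0.465, 0.1114, 0.1981]
tool_rot: [-0.0, 0.619, 0.786, 0.0]
contact_force: [1.4, 0.6, -0.6]
gripper_width: 1.003
grasp_force: 0.0
```

```bash
python3 - <<'E'
from h import *
to([.633,-.26,.2],13.5)
E
```

```text
shift [-16.017   3.054  -0.079] turn [ 0.001 -0.001  0.006]
```

Call:
jog_arm(
  targets=[
    [[-16, 3, -0.1], [0, 0, 0], 100],
    [[-16, 3, -0.1], [0, 0, 0], 100],
    [[-16, 3, -0.1], [0, 0, 0], 100],
    [[-16, 3, -0.1], [0, 0, 0], 100],
    [[-16, 3, -0.1], [0, 0, 0], 100],
    [[-16, 3, -0.1], [0, 0, 0], 60],
    [[-16, 3, -0.1], [0, 0, 0], 60],
    [[-16, 3, -0.1], [0, 0, 0], 60],
  ],
)

```text
time: 2.1
tool_pos: [0.6312, -0.2599, 0.1994]
tool_rot: [-0.001, 0.62, 0.785, -0.0]
contact_force: [0.1, 0.3, -0.3]
gripper_width: 0.595
grasp_force: 0.0
```

```bash
python3 - <<'E'
from h import *
s=state(); print(s["tool_pos"],s["joint_vel"].round(3))
im,d=grab_frame("wrist"); cv2.imwrite("pics/w1.png",im[:,:,::-1]); np.savez("pics/w1.npz",im=im,d=d)
E
```

```text
[ 0.63117996 -0.25993329  0.19943767] [ 0.037 -0.04   0.04   0.016  0.016  0.007]
```

View pics/w1.png

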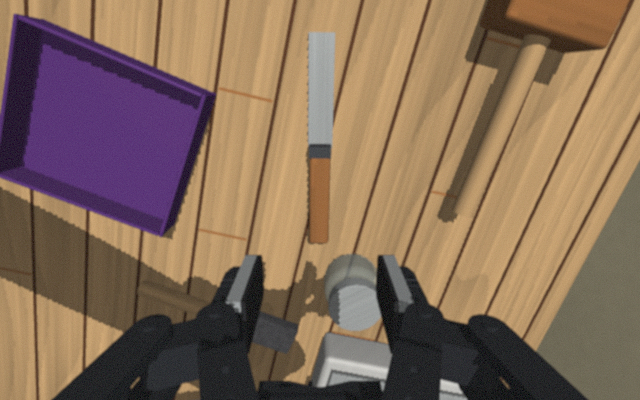

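The wrist view shows the blade tip at (322,32), the ferrule at (320,150) and the handle's end at (319,242). The jar is at (352,290), the tray is on the left and the mallet on the right.

```bash
cat > bar.py <<'E'
from h import *
z=np.load("pics/w1.npz");im,d=z["im"],z["d"]; hsv=cv2.cvtColor(im,cv2.COLOR_RGB2HSV)
t=plane("wrist",[(321.5,33)],.003)[0]; e=plane("wrist",[(318.5,242)],.018)[0]
for nm,r0,r1,zz in(("blade",40,140,.003),("handle",165,235,.02)):
    L=[]
    for r in range(r0,r1,5):
        row=hsv[r,290:350].astype(int); k=(row[:,1]<80) if nm=="blade" else ((row[:,1]>150))
        c=np.flatnonzero(k)+290
        if len(c)>8: L.append(((c[0]+c[-1])/2,r,c[-1]-c[0]+1))
    L=np.array(L); w=plane("wrist",L[:,:2],zz); 
    wid=np.linalg.norm(plane("wrist",np.c_[L[:,0]+L[:,2],L[:,1]],zz)-w,axis=1)
    dr=np.linalg.svd(w-w.mean(0))[2][0]; dr*=np.sign(dr[1]); print(nm,w.mean(0).round(4),dr.round(3),"heading",np.degrees(np.arctan2(dr[1],dr[0])).round(1),"wid",np.median(wid).round(4))
print("tip",t,"end",e,"len",np.linalg.norm((t-e)[:2]))
u=(t-e)[:2]/np.linalg.norm((t-e)[:2]); print("head",np.degrees(np.arctan2(u[1],u[0])),"grip",t[:2]-165*.001*u)
j=plane("wrist",[(352,275)],.065); print("jar",j)
E
python3 bar.py
```

```text
blade [ 0.6151 -0.1865  0.003 ] [-0.217  0.976 -0.   ] heading 102.5 wid 0.027
handle [ 0.6395 -0.2964  0.02  ] [-0.203  0.979 -0.   ] heading 101.7 wid 0.0185
tip [ 0.60395412 -0.13633722  0.003     ] end [ 0.6516023  -0.34847414  0.018     ] len 0.2174222307386311
head 102.65914150362316 grip [ 0.64011394 -0.29732624]
jar [[ 0.68822298 -0.35422251  0.065     ]]
```

```bash
python3 - <<'E'
from h import *
to([.6385,-.2895,.005],12.6)
E
```

```text
shift [-1.291  0.014  7.786] turn [-0.009 -0.011  0.109]
```

Call:
jog_arm(
  targets=[
    [[-1.29, 0.01, 1], [0, 0, 0.1], 60],
    [[-1.29, 0.01, 3.5], [0, 0, 0.1], 60],
    [[-1.29, 0.01, 5.5], [0, 0, 0.1], 60],
    [[-1.29, 0.01, 7], [0, 0, 0.1], 60],
    [[-1.29, 0.01, 7.5], [0, 0, 0.1], 60],
    [[-1.29, 0.01, 7.78], [0, 0, 0.1], 60],
    [[-1.29, 0.01, 7.78], [0, 0, 0.1], 60],
    [[-1.29, 0.01, 7.78], [0, 0, 0.1], 0],
  ],
)

```text
time: 3.15
tool_pos: [0.6405, -0.2899, 0.0086]
tool_rot: [0.002, 0.624, 0.781, 0.0]
contact_force: [-0.5, -0.2, 0.4]
gripper_width: 0.402
grasp_force: 0.0
```

Call:
jog_arm(
  targets=[
    [[0, 0, 0], [0, 0, 0], 0],
    [[0, 0, 0], [0, 0, 0], 0],
    [[0, 0, 0], [0, 0, 0], 0],
    [[0, 0, 0], [0, 0, 0], 0],
  ],
)

```text
time: 3.65
tool_pos: [0.6391, -0.2893, 0.0064]
tool_rot: [0.0, 0.624, 0.781, -0.0]
contact_force: [-0.4, -0.7, 0.8]
gripper_width: -0.004
grasp_force: 0.0
```

```bash
python3 - <<'E'
from h import *
im,d=grab_frame("wrist"); cv2.imwrite("pics/w2.png",im[:,:,::-1])
im,d=grab_frame("side"); cv2.imwrite("pics/s2.png",cv2.resize(im[200:330,280:440],(640,520),interpolation=2)[:,:,::-1])
print(state()["tool_pos"])
E
```

```text
[ 0.63909815 -0.28921065  0.00625147]
```

View pics/w2.png

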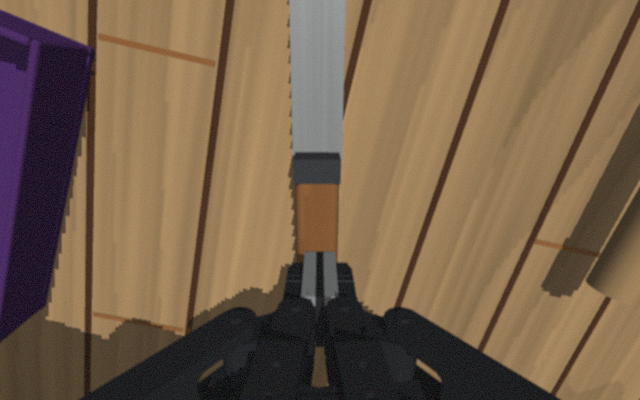

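The wrist view shows the shut fingers with their tips at (320,255), the handle running from row 183 to 252 and the ferrule at rows 152–183.

```bash
python3 - <<'E'
from h import *
im=cv2.imread("pics/w2.png")
print(camera_params("wrist")["hand_eye"].round(4).tolist())
s=state();p=s["tool_pos"]
for r,z in((155,.003),(155,.02),(183,.02),(250,.02)):
    w=plane("wrist",[(318,r)],z)[0]; print(r,z,w.round(4),"tool frame",Rt(s).inv().apply(w-p).round(4))
im,d=grab_frame("wrist"); 
for r in(165,200,240,248,256,265,280,300): 
    w=world("wrist",[(318,r),(309,r)],[d[r,318],d[r,309]]); print(r,w.round(4).tolist())
im=grab_frame("side")[0]; 
E
```

```text
[[-0.0001, -0.9462, -0.3234, 0.0841], [1.0, -0.0002, 0.0002, 0.0002], [-0.0003, -0.3234, 0.9462, -0.1782], [0.0, 0.0, 0.0, 1.0]]
155 0.003 [ 0.6287 -0.245   0.003 ] tool frame [ 0.0454 -0.0004  0.0033]
155 0.02 [ 0.6279 -0.2415  0.02  ] tool frame [ 0.049  -0.0004 -0.0137]
183 0.02 [ 0.631 -0.255  0.02 ] tool frame [ 0.0351 -0.0004 -0.0137]
250 0.02 [ 0.639  -0.2906  0.02  ] tool frame [-0.0013 -0.0004 -0.0137]
165 [[0.6289, -0.2459, 0.0219], [0.6247, -0.2467, 0.0225]]
200 [[0.6329, -0.2638, 0.0198], [0.6286, -0.2647, 0.02]]
240 [[0.6377, -0.2849, 0.0204], [0.6331, -0.2858, 0.0206]]
248 [[0.6387, -0.2892, 0.0206], [0.6341, -0.2904, 0.0204]]
256 [[0.6363, -0.2781, 0.0503], [0.6325, -0.2791, 0.05]]
265 [[0.6364, -0.2785, 0.0572], [0.6328, -0.2792, 0.0574]]
280 [[0.6363, -0.2781, 0.0691], [0.6331, -0.2791, 0.0687]]
300 [[0.6368, -0.2799, 0.0791], [0.6332, -0.2776, 0.0834]]
```

View pics/s2.png

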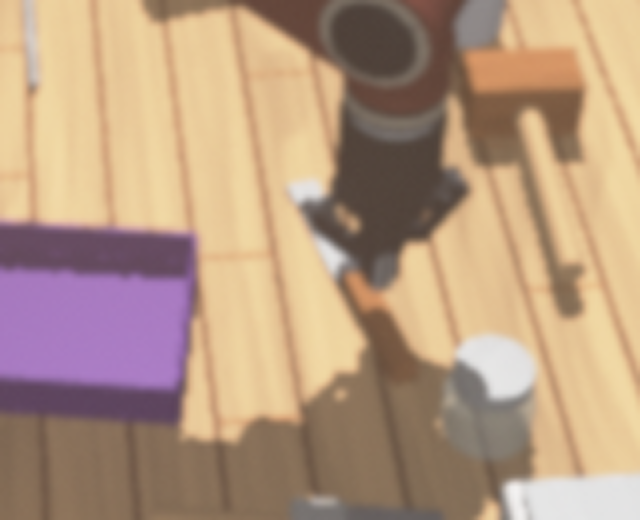

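The fingers are shut above the handle. Depth puts their tips at about z 0.047, while the reported TCP is at z 0.006, so the real tips sit about 40 mm behind the reported TCP. I'll open, then go lower in small steps and watch the force.

Call:
jog_arm(
  targets=[
    [[0, 0, 0], [0, 0, 0], 60],
    [[0, 0, 0], [0, 0, 0], 60],
    [[0, 0, 0], [0, 0, 0], 60],
    [[0, 0, 0.2], [0, 0, 0], 60],
    [[0, 0, 0.4], [0, 0, 0], 60],
    [[0, 0, 0.4], [0, 0, 0], 60],
  ],
)

```text
time: 4.6
tool_pos: [0.6385, -0.2889, -0.0047]
tool_rot: [-0.001, 0.624, 0.781, -0.0]
contact_force: [-0.0, -0.6, -0.0]
gripper_width: 0.605
grasp_force: 0.0
```

```bash
cat > tips.py <<'E'
from h import *
s=state(); print(s["tool_pos"].round(4),s["contact_force"].round(2),s["gripper_width"])
im,d=grab_frame("wrist"); v,u=np.mgrid[200:400:2,150:500:2]
w=world("wrist",np.c_[u.ravel(),v.ravel()],d[v.ravel(),u.ravel()]); t=Rt(s).inv().apply(w-s["tool_pos"])
k=(abs(t[:,0])<.013)&(abs(t[:,1])<.06)&(w[:,2]>.03); print("finger pts tool frame, max z",np.sort(t[k][:,2])[-8:].round(4)); 
i=np.argsort(t[k][:,2])[-8:]; print(t[k][i].round(4).tolist())
E
python3 tips.py
```

```text
[ 0.6385 -0.2889 -0.0047] [-0.01 -0.62 -0.02] 0.6053120776598592
finger pts tool frame, max z [-0.0403 -0.0403 -0.0403 -0.0401 -0.0401 -0.0401 -0.0389 -0.0388]
[[0.0061, -0.025, -0.0403], [-0.0063, 0.0263, -0.0403], [-0.0031, 0.0261, -0.0403], [0.005, -0.0251, -0.0401], [0.004, -0.0252, -0.0401], [-0.0022, 0.0261, -0.0401], [0.0063, -0.0252, -0.0389], [-0.0009, 0.0262, -0.0388]]
```

Call:
jog_arm(
  targets=[
    [[0, 0, 0.4], [0, 0, 0], 60],
    [[0, 0, 0.7], [0, 0, 0], 60],
    [[0, 0, 0.95], [0, 0, 0], 60],
    [[0, 0, 1.05], [0, 0, 0], 60],
    [[0, 0, 1.05], [0, 0, 0], 60],
  ],
)

```text
time: 5.28
tool_pos: [0.639, -0.2892, -0.0302]
tool_rot: [-0.0, 0.624, 0.781, -0.0]
contact_force: [-0.5, 0.3, 0.5]
gripper_width: 0.601
grasp_force: 0.0
```

```bash
sed -i 's/w\[:,2\]>.03/w[:,2]>.004/; s/abs(t\[:,1\])<.06/abs(t[:,1])<.035)\&(abs(t[:,1])>.015/' tips.py; python3 tips.py
```

```text
[ 0.639  -0.2892 -0.0302] [-0.52  0.27  0.45] 0.601327889143103
finger pts tool frame, max z [-0.0404 -0.0402 -0.0398 -0.0397 -0.0397 -0.0396 -0.0393 -0.0383]
[[-0.004, 0.0261, -0.0404], [-0.0021, 0.0261, -0.0402], [0.0039, -0.0253, -0.0398], [-0.0013, 0.0261, -0.0397], [-0.0034, 0.0262, -0.0397], [0.0027, -0.0253, -0.0396], [0.0066, -0.0252, -0.0393], [-0.0012, 0.0263, -0.0383]]
```

Call:
jog_arm(
  targets=[
    [[0, 0, 0.05], [0, 0, 0], 0],
    [[0, 0, 0.05], [0, 0, 0], 0],
    [[0, 0, 0.05], [0, 0, 0], 0],
    [[0, 0, 0.05], [0, 0, 0], 0],
    [[0, 0, 0.05], [0, 0, 0], 0],
    [[0, 0, 0.05], [0, 0, 0], 0],
  ],
)

```text
time: 6.08
tool_pos: [0.6395, -0.2895, -0.0307]
tool_rot: [0.0, 0.624, 0.781, 0.0]
contact_force: [-0.5, -0.2, 3.7]
gripper_width: 0.242
grasp_force: 63.3
```

```bash
python3 - <<'E'
from h import *
to([.6204,-.0125,.083],14.5)
E
```

```text
shift [10.972  1.7   -4.553] turn [ 0.005  0.005 -0.219]
```

Call:
jog_arm(
  targets=[
    [[0, 0, -1.5], [0, 0, 0], 0],
    [[0, 0, -3.5], [0, 0, 0], 0],
    [[1, 0.2, -4.6], [0, 0, 0], 0],
    [[3, 0.5, -4.6], [0, 0, -0.2], 0],
    [[5, 0.8, -4.6], [0, 0, -0.2], 0],
    [[7, 1.1, -4.6], [0, 0, -0.2], 0],
    [[9, 1.4, -4.6], [0, 0, -0.2], 0],
    [[10, 1.6, -4.6], [0, 0, -0.22], 0],
  ],
)

```text
time: 7.08
tool_pos: [0.6215, -0.0339, 0.0825]
tool_rot: [-0.001, 0.611, 0.791, -0.001]
contact_force: [0.4, -0.3, -0.2]
gripper_width: 0.24
grasp_force: 62.9
```

Call:
jog_arm(
  targets=[
    [[0.5, 0, 0], [0, 0, 0], 0],
    [[0.5, 0, 0], [0, 0, 0], 0],
    [[0.5, 0, 0], [0, 0, 0], 0],
  ],
)

```text
time: 7.45
tool_pos: [0.6198, -0.0256, 0.0836]
tool_rot: [-0.0, 0.613, 0.79, -0.0]
contact_force: [-0.5, -0.2, -0.8]
gripper_width: 0.238
grasp_force: 62.9
```

```bash
cat > look.py <<'E'
from h import *
import sys
s=state(); print(s["tool_pos"].round(4),s["contact_force"].round(2),s["gripper_width"])
im,d=grab_frame("wrist"); cv2.imwrite(f"pics/{sys.argv[1]}.png",im[:,:,::-1]); np.savez(f"pics/{sys.argv[1]}.npz",im=im,d=d)
c=319
for r in range(0,260,6):
    w=world("wrist",[(c,r)],[d[r,c]])[0]; t=Rt(s).inv().apply(w-s["tool_pos"]); print(r,w.round(4),"t",t.round(4))
E
python3 look.py w3
```

```text
[ 0.6198 -0.0256  0.0836] [-0.48 -0.2  -0.83] 0.23849045157120524
0 [0.5926 0.0814 0.1186] t [ 0.1103  0.0003 -0.035 ]
6 [0.593  0.0797 0.1172] t [ 0.1086  0.0003 -0.0336]
12 [0.5935 0.0778 0.1174] t [ 0.1066  0.0003 -0.0338]
18 [0.5939 0.076  0.1165] t [ 0.1048  0.0003 -0.0329]
24 [0.5945 0.0738 0.1184] t [ 0.1025  0.0003 -0.0348]
30 [0.595  0.0718 0.119 ] t [ 0.1004  0.0002 -0.0354]
36 [0.5955 0.07   0.1166] t [ 0.0986  0.0002 -0.033 ]
42 [0.596  0.0679 0.1175] t [ 0.0965  0.0002 -0.0339]
48 [0.5965 0.0659 0.1173] t [ 0.0944  0.0002 -0.0337]
54 [0.597  0.0639 0.1168] t [ 0.0923  0.0002 -0.0332]
60 [0.5976 0.0618 0.1177] t [ 0.0901  0.0002 -0.0341]
66 [0.5981 0.0597 0.1166] t [ 0.088   0.0002 -0.033 ]
72 [0.5987 0.0576 0.1158] t [ 0.0858  0.0002 -0.0322]
78 [0.5992 0.0555 0.1171] t [ 0.0836  0.0002 -0.0335]
84 [0.5998 0.0533 0.1174] t [ 0.0814  0.0002 -0.0338]
90 [0.6003 0.0511 0.1171] t [ 0.0791  0.0002 -0.0335]
96 [0.6009 0.0489 0.1175] t [ 0.0768  0.0002 -0.0339]
102 [0.6015 0.0467 0.1178] t [ 0.0746  0.0002 -0.0342]
108 [0.602  0.0444 0.1173] t [ 0.0722  0.0002 -0.0337]
114 [0.6
[... 681 characters left out ...]
[ 0.0455  0.0002 -0.0532]
192 [0.6094 0.016  0.1358] t [ 0.0428  0.0002 -0.0521]
198 [0.61   0.0133 0.1347] t [ 0.0401  0.0002 -0.0511]
204 [0.6106 0.0111 0.1351] t [ 0.0377  0.0002 -0.0515]
210 [0.6112 0.009  0.136 ] t [ 0.0356  0.0002 -0.0523]
216 [0.6119 0.0061 0.1346] t [ 0.0326  0.0002 -0.051 ]
222 [0.6125 0.0037 0.1349] t [ 0.0302  0.0002 -0.0513]
228 [0.6133 0.0007 0.1336] t [ 0.027   0.0002 -0.05  ]
234 [ 0.6139 -0.0015  0.1343] t [ 0.0247  0.0002 -0.0507]
240 [ 0.6145 -0.0042  0.1341] t [ 0.022   0.0002 -0.0505]
246 [ 0.6152 -0.0067  0.1343] t [ 0.0194  0.0002 -0.0507]
252 [ 0.6159 -0.0094  0.1342] t [ 0.0166  0.0002 -0.0505]
258 [ 0.6165 -0.0118  0.1346] t [ 0.0141  0.0002 -0.051 ]
```

View pics/w3.png

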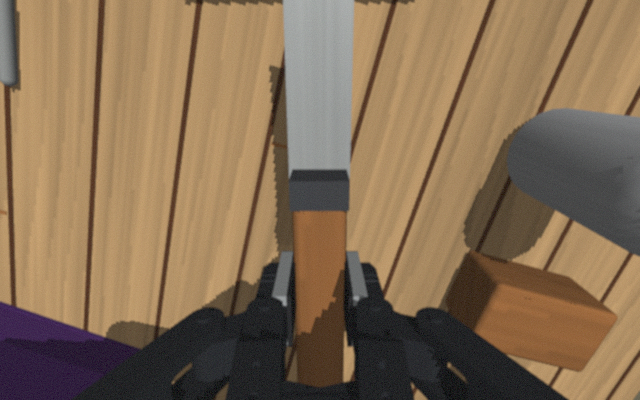

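Call:
jog_arm(
  targets=[
    [[0.6, 0, 0], [0, 0, 0], 0],
    [[1.3, 0, 0], [0, 0, 0], 0],
    [[1.3, 0, 0.2], [0, 0, 0], 0],
    [[1.3, 0, 0.3], [0, 0, 0], 0],
    [[1.3, 0, 0.3], [0, 0, 0], 0],
  ],
)

```text
time: 8.12
tool_pos: [0.6114, 0.0069, 0.0758]
tool_rot: [-0.0, 0.612, 0.791, -0.0]
contact_force: [-0.5, 0.2, -0.1]
gripper_width: 0.233
grasp_force: 63.0
```

```bash
cat > tip.py <<'E'
from h import *
import sys
s=state(); p=s["tool_pos"]; Ro=Rt(s); print(p.round(4),s["contact_force"].round(2),"bar tip pred",(p+Ro.apply([.157,0,-.0307])).round(4),"tilt up deg",np.degrees(np.arcsin(Ro.apply([1,0,0])[2])).round(2))
im,d=grab_frame("top"); np.savez("pics/t.npz",im=im,d=d)
cv2.imwrite(f"pics/{sys.argv[1]}.png",cv2.resize(im[130:200,200:300],(800,560),interpolation=2)[:,:,::-1])
v,u=np.mgrid[100:240,180:330]; P=world("top",np.c_[u.ravel(),v.ravel()],d[v.ravel(),u.ravel()])
a=np.radians(104.4); U=np.array([np.cos(a),np.sin(a)]); V=np.array([-U[1],U[0]])
q=(P[:,:2]-[.558,.229])
S=q@U; T=q@V
# profile along axis: centre strip and side strip
bl=(P[:,:2]-p[:2])@np.array([-U[1],U[0]])
for nm,k in(("blade",abs(bl)<.008),("left",(bl>.025)&(bl<.045)),("right",(bl<-.025)&(bl>-.045))):
    print(nm,"T",np.median(T[k]).round(3)); 
    for lo in np.arange(-.12,-.03,.006):
        m=k&(S>lo)&(S<lo+.006)
        if m.any(): print("  s %.0f..%.0f z %.1f"%(lo*1e3,lo*1e3+6,np.median(P[m,2])*1e3),end="")
    print()
E
python3 tip.py t1
```

```text
[0.6114 0.0069 0.0758] [-0.55  0.22 -0.09] bar tip pred [0.5722 0.1589 0.1065] tilt up deg 0.01
blade T 0.004
  s -120..-114 z 108.7  s -114..-108 z 107.9  s -108..-102 z 6.3  s -102..-96 z 109.0  s -96..-90 z 56.3  s -90..-84 z 105.2  s -84..-78 z 109.2  s -78..-72 z 104.1  s -72..-66 z 99.5  s -66..-60 z 101.9  s -60..-54 z 113.2  s -54..-48 z 113.3  s -48..-42 z 113.3  s -42..-36 z 113.1  s -36..-30 z 124.7
left T 0.037
  s -114..-108 z -0.9  s -108..-102 z 1.5  s -102..-96 z 0.5  s -96..-90 z -1.9  s -90..-84 z 11.9  s -84..-78 z 83.8  s -78..-72 z 100.0  s -72..-66 z 101.1  s -66..-60 z 101.1  s -60..-54 z 114.2  s -54..-48 z 114.6  s -48..-42 z 113.9  s -42..-36 z 112.4  s -36..-30 z 113.6
right T -0.031
  s -114..-108 z 4.8  s -90..-84 z 82.6  s -84..-78 z 86.9  s -78..-72 z 100.0  s -72..-66 z 103.5  s -66..-60 z 101.3  s -60..-54 z 113.9  s -54..-48 z 113.3  s -48..-42 z 113.6  s -42..-36 z 113.2  s -36..-30 z 114.1
```

View pics/t1.png

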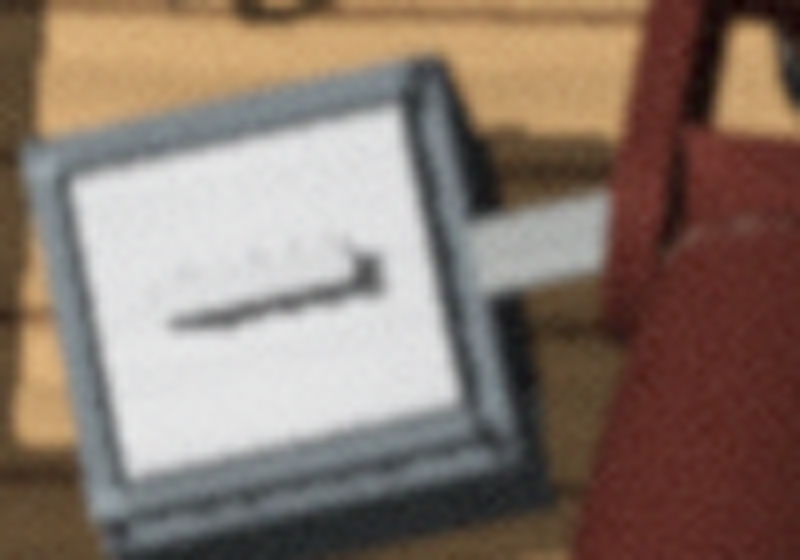

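The blade tip is at (470,255) in the crop, over the flat top and about 12 mm short of the lip edge at x≈430. The heights agree: flat top 100, blade 106–109, plate top 113 mm. I'll lower it and slide it in.

Call:
jog_arm(
  targets=[
    [[0, 0, 0.1], [0, 0, 0], 0],
    [[0, 0, 0.17], [0, 0, 0], 0],
    [[0, 0, 0.17], [0, 0, 0], 0],
    [[0, 0, 0.17], [0, 0, 0], 0],
  ],
)

```text
time: 8.68
tool_pos: [0.6118, 0.007, 0.0722]
tool_rot: [0.0, 0.612, 0.791, 0.0]
contact_force: [0.5, -0.1, -1.2]
gripper_width: 0.24
grasp_force: 63.0
```

Call:
jog_arm(
  targets=[
    [[0.2, 0, 0], [0, 0, 0], 0],
    [[0.4, 0, 0], [0, 0, 0], 0],
    [[0.55, 0, 0], [0, 0, 0], 0],
    [[0.55, 0, 0], [0, 0, 0], 0],
  ],
)

```text
time: 9.18
tool_pos: [0.6082, 0.0207, 0.0721]
tool_rot: [0.0, 0.612, 0.791, 0.0]
contact_force: [-0.2, 0.1, -1.6]
gripper_width: 0.243
grasp_force: 63.0
```

Call:
jog_arm(
  targets=[
    [[0.1, 0, 0.02], [0, 0, 0], 0],
    [[0.25, 0, 0.02], [0, 0, 0], 0],
    [[0.36, 0, 0.02], [0, 0, 0], 0],
    [[0.36, 0, 0.02], [0, 0, 0], 0],
  ],
)

```text
time: 9.68
tool_pos: [0.606, 0.0292, 0.0716]
tool_rot: [-0.0, 0.612, 0.791, -0.0]
contact_force: [-0.3, -0.0, -1.0]
gripper_width: 0.241
grasp_force: 63.0
```

```bash
python3 tip.py t2; python3 - <<'E'
import cv2
E
```

```text
[0.606  0.0292 0.0716] [-0.3  -0.03 -0.96] bar tip pred [0.5666 0.1812 0.1023] tilt up deg -0.0
blade T 0.004
  s -102..-96 z 103.3  s -96..-90 z 106.0  s -90..-84 z 104.8  s -84..-78 z 103.1  s -78..-72 z 106.1  s -72..-66 z 106.5  s -66..-60 z 106.8  s -60..-54 z 114.3  s -54..-48 z 113.9  s -48..-42 z 114.6  s -42..-36 z 114.6  s -36..-30 z 125.7
left T 0.037
  s -90..-84 z 78.7  s -84..-78 z 83.5  s -78..-72 z 100.0  s -72..-66 z 100.6  s -66..-60 z 100.4  s -60..-54 z 113.8  s -54..-48 z 114.4  s -48..-42 z 115.1  s -42..-36 z 113.7  s -36..-30 z 111.9
right T -0.031
  s -102..-96 z 3.4  s -90..-84 z 82.2  s -84..-78 z 84.5  s -78..-72 z 99.5  s -72..-66 z 99.2  s -66..-60 z 100.1  s -60..-54 z 113.2  s -54..-48 z 114.3  s -48..-42 z 113.2  s -42..-36 z 114.0  s -36..-30 z 112.5
```

```bash
cat > rock.py <<'E'
import numpy as np
def rock(L,h,steps):
    for th,dl in steps:
        t=np.radians(th);c,s=np.cos(t),np.sin(t)
        x=L*(1-c)-h*s+dl*c; z=L*s+h*(1-c)-dl*s
        print(th,dl,"shift",round(x/25,2),0,round(z/25,2),"turn y",round(th/8,2))
E
python3 -c "
from rock import *
rock(128.5,-28.5,[(0,2),(3,2),(6,2),(9,3),(12,4),(15,5)])"
```

```text
0 2 shift 0.08 0 0.0 turn y 0.0
3 2 shift 0.15 0 0.26 turn y 0.38
6 2 shift 0.23 0 0.52 turn y 0.75
9 3 shift 0.36 0 0.77 turn y 1.12
12 4 shift 0.51 0 1.01 turn y 1.5
15 5 shift 0.66 0 1.24 turn y 1.88
```

Call:
jog_arm(
  targets=[
    [[0.08, 0, 0], [0, 0, 0], 0],
    [[0.15, 0, 0.26], [0, 0.38, 0], 0],
    [[0.23, 0, 0.52], [0, 0.75, 0], 0],
    [[0.36, 0, 0.77], [0, 1.12, 0], 0],
    [[0.51, 0, 1.01], [0, 1.5, 0], 0],
    [[0.66, 0, 1.24], [0, 1.88, 0], 0],
    [[0.66, 0, 1.24], [0, 1.88, 0], 0],
  ],
)

```text
time: 10.6
tool_pos: [0.6015, 0.0437, 0.0391]
tool_rot: [-0.103, 0.608, 0.784, 0.079]
contact_force: [1.8, -1.0, -3.0]
gripper_width: 0.234
grasp_force: 62.6
```

```bash
python3 tip.py t3|cut -c1-400;python3 -c "
from rock import *
rock(123.5,-28.5,[(3,1),(6,2),(9,3),(11,4),(13,4)])"
```

```text
[0.6015 0.0437 0.0391] [ 1.77 -1.03 -3.05] bar tip pred [0.5658 0.183  0.1093] tilt up deg 14.95
blade T 0.005
  s -120..-114 z 88.1  s -114..-108 z 90.4  s -108..-102 z 93.4  s -102..-96 z 94.1  s -96..-90 z 93.0  s -90..-84 z 96.1  s -84..-78 z 103.2  s -78..-72 z 104.5  s -72..-66 z 104.8  s -66..-60 z 107.5  s -60..-54 z 118.3  s -54..-48 z 115.7  s -48..-42 z 115.5  s -42..-36 z 114.9  s -36..-30 z 118.7
left T 0.038
  s -120..-114 z -1.7  s -114..-108 z -0.6  s -108..-102 z 0.7  s -102..-96 z 0.2  s -96..-90 z 1.9  s -90..-84 z 41.3  s -84..-78 z 79.8  s -78..-72 z 100.0  s -72..-66 z 101.0  s -66..-60 z 100.5  s -60..-54 z 115.3  s -54..-48 z 115.7  s -48..-42 z 117.2  s -42..-36 z 115.9  s -36..-30 z 115.8
right T -0.031
  s -120..-114 z 1.7  s -114..-108 z -1.0  s -108..-102 z 1.9  s -102..-96 z 5.8  s -96..-90 z -0.5  s -90..-84 z 82.3  s -84..-78 z 91.0  s -78..-72 z 100.4  s -72..-66 z 100.9  s -66..-60 z 98.5  s -60..-54 z 115.4  s -54..-48 z 115.4  s -48..-42 z 115.7  s -42..-36 z 118.0  s -36..-30 z 115.8
3 1 shift 0.11 0 0.25 turn y 0.38
6 2 shift 0.23 0 0.5 turn y 0.75
9 3 shift 0.36 0 0.74 turn y 1.12
11 4 shift 0.47 0 0.89 turn y 1.38
13 4 shift 0.54 0 1.05 turn y 1.62
```

Call:
jog_arm(
  targets=[
    [[0.11, 0, 0.25], [0, 0.38, 0], 0],
    [[0.23, 0, 0.5], [0, 0.75, 0], 0],
    [[0.36, 0, 0.74], [0, 1.12, 0], 0],
    [[0.47, 0, 0.89], [0, 1.38, 0], 0],
    [[0.54, 0, 1.05], [0, 1.62, 0], 0],
    [[0.54, 0, 1.05], [0, 1.62, 0], 0],
  ],
)

```text
time: 11.4
tool_pos: [0.5967, 0.0643, 0.0183]
tool_rot: [-0.192, 0.594, 0.767, 0.148]
contact_force: [0.2, -0.2, -1.5]
gripper_width: 0.238
grasp_force: 62.9
```

```bash
python3 tip.py t4
```

```text
[0.5967 0.0643 0.0183] [ 0.19 -0.23 -1.53] bar tip pred [0.5657 0.1845 0.1192] tilt up deg 28.03
blade T 0.004
  s -120..-114 z 43.8  s -114..-108 z 79.2  s -108..-102 z 87.9  s -102..-96 z 88.6  s -96..-90 z 90.0  s -90..-84 z 94.1  s -84..-78 z 103.8  s -78..-72 z 105.5  s -72..-66 z 110.7  s -66..-60 z 111.6  s -60..-54 z 125.9  s -54..-48 z 126.6  s -48..-42 z 126.3  s -42..-36 z 124.2  s -36..-30 z 124.4
left T 0.039
  s -120..-114 z 0.0  s -114..-108 z 0.4  s -108..-102 z -0.7  s -102..-96 z -0.1  s -96..-90 z 0.8  s -90..-84 z 4.8  s -84..-78 z 83.6  s -78..-72 z 101.5  s -72..-66 z 100.5  s -66..-60 z 98.8  s -60..-54 z 121.2  s -54..-48 z 124.7  s -48..-42 z 123.1  s -42..-36 z 124.4  s -36..-30 z 123.7
right T -0.033
  s -120..-114 z 1.7  s -114..-108 z 3.0  s -108..-102 z 1.1  s -102..-96 z 3.9  s -96..-90 z 1.9  s -90..-84 z 80.0  s -84..-78 z 83.5  s -78..-72 z 100.8  s -72..-66 z 100.8  s -66..-60 z 101.3  s -60..-54 z 123.4  s -54..-48 z 124.7  s -48..-42 z 125.0  s -42..-36 z 124.9  s -36..-30 z 123.3
```

The lip is up 12 mm and the force has dropped, so the cover is sprung. I'll rock the bar back and withdraw it.

```bash
python3 -c "
from rock import *
rock(119.5,-29.5,[(-5,-1),(-10,-4),(-15,-8),(-20,-14),(-25,-22),(-28,-30),(-28,-50),(-28,-70)])"
```

```text
-5 -1 shift -0.12 0 -0.42 turn y -0.62
-10 -4 shift -0.29 0 -0.88 turn y -1.25
-15 -8 shift -0.45 0 -1.36 turn y -1.88
-20 -14 shift -0.64 0 -1.9 turn y -2.5
-25 -22 shift -0.85 0 -2.5 turn y -3.12
-28 -30 shift -1.05 0 -2.95 turn y -3.5
-28 -50 shift -1.76 0 -3.32 turn y -3.5
-28 -70 shift -2.47 0 -3.7 turn y -3.5
```

Call:
jog_arm(
  targets=[
    [[-0.12, 0, -0.42], [0, -0.62, 0], 0],
    [[-0.29, 0, -0.88], [0, -1.25, 0], 0],
    [[-0.45, 0, -1.36], [0, -1.88, 0], 0],
    [[-0.64, 0, -1.9], [0, -2.5, 0], 0],
    [[-0.85, 0, -2.5], [0, -3.12, 0], 0],
    [[-1.05, 0, -2.95], [0, -3.5, 0], 0],
    [[-1.76, 0, -3.32], [0, -3.5, 0], 0],
    [[-2.47, 0, -3.7], [0, -3.5, 0], 0],
  ],
)

```text
time: 12.45
tool_pos: [0.6217, -0.0318, 0.0714]
tool_rot: [-0.0, 0.612, 0.791, 0.0]
contact_force: [-0.1, -0.0, -2.1]
gripper_width: 0.233
grasp_force: 62.9
```

```bash
python3 tip.py t5; python3 - <<'E'
from h import *
to([.6385,-.27,.02],12.6)
E
```

```text
[ 0.6217 -0.0318  0.0714] [-0.1  -0.01 -2.06] bar tip pred [0.5824 0.1202 0.1022] tilt up deg 0.03
blade T 0.004
  s -120..-114 z 4.8  s -114..-108 z 1.1  s -108..-102 z 1.6  s -102..-96 z 3.0  s -96..-90 z -0.3  s -90..-84 z 41.5  s -84..-78 z 84.8  s -78..-72 z 101.2  s -72..-66 z 100.8  s -66..-60 z 99.7  s -60..-54 z 121.5  s -54..-48 z 123.8  s -48..-42 z 124.5  s -42..-36 z 124.0  s -36..-30 z 125.5
left T 0.037
  s -120..-114 z 1.0  s -114..-108 z -0.8  s -108..-102 z -1.4  s -102..-96 z -0.2  s -96..-90 z 0.4  s -90..-84 z 26.0  s -84..-78 z 85.7  s -78..-72 z 98.1  s -72..-66 z 100.7  s -66..-60 z 99.3  s -60..-54 z 121.5  s -54..-48 z 125.0  s -48..-42 z 124.7  s -42..-36 z 122.3  s -36..-30 z 123.7
right T -0.031
  s -120..-114 z -1.7  s -114..-108 z 1.8  s -108..-102 z -0.2  s -102..-96 z 0.7  s -96..-90 z -1.2  s -90..-84 z 3.6  s -84..-78 z 84.9  s -78..-72 z 101.0  s -72..-66 z 101.1  s -66..-60 z 100.6  s -60..-54 z 121.7  s -54..-48 z 123.2  s -48..-42 z 123.5  s -42..-36 z 123.1  s -36..-30 z 122.6
shift [-9.279 -1.708  2.065] turn [-0.001  0.01   0.222]
```

Call:
jog_arm(
  targets=[
    [[-2, -0.3, 0], [0, 0, 0], 0],
    [[-4.4, -0.7, 0], [0, 0, 0], 0],
    [[-6.8, -1.2, 0], [0, 0, 0.2], 0],
    [[-9.3, -1.7, 0.5], [0, 0, 0.2], 0],
    [[-9.3, -1.7, 2], [0, 0, 0.2], 0],
    [[-9.3, -1.7, 3.2], [0, 0, 0.2], 0],
    [[-9.3, -1.7, 3.7], [0, 0, 0.2], 0],
    [[-9.3, -1.7, 3.7], [0, 0, 0.2], 0],
  ],
)

```text
time: 13.5
tool_pos: [0.6376, -0.2665, -0.0224]
tool_rot: [-0.001, 0.623, 0.782, -0.0]
contact_force: [0.6, -0.1, -0.3]
gripper_width: 0.24
grasp_force: 62.9
```

```bash
python3 look.py w4 | awk 'NR==1||NR%4==0'
```

```text
[ 0.6376 -0.2665 -0.0224] [ 0.61 -0.08 -0.28] 0.2399999398247554
12 [ 0.615  -0.1623  0.0109] t [ 0.1066  0.0011 -0.0331]
36 [ 0.6169 -0.1704  0.0112] t [ 0.0984  0.0011 -0.0334]
60 [ 0.6187 -0.1787  0.0111] t [ 0.0899  0.0011 -0.0333]
84 [ 0.6207 -0.1873  0.0118] t [ 0.081   0.0011 -0.0341]
108 [ 0.6228 -0.1964  0.011 ] t [ 0.0717  0.0011 -0.0333]
132 [ 0.6249 -0.2057  0.0117] t [ 0.0621  0.0011 -0.0339]
156 [ 0.6272 -0.2155  0.0118] t [ 0.0521  0.0011 -0.0341]
180 [ 0.6284 -0.221   0.0286] t [ 0.0464  0.0011 -0.0509]
204 [ 0.6305 -0.2301  0.0297] t [ 0.0371  0.0011 -0.052 ]
228 [ 0.6328 -0.2403  0.029 ] t [ 0.0267  0.0011 -0.0513]
252 [ 0.635  -0.25    0.0304] t [ 0.0167  0.0011 -0.0528]
```

Bar level, no slip. Blade underside is at about 8 mm; down 8 mm and release.

Call:
jog_arm(
  targets=[
    [[0, 0, 0.2], [0, 0, 0], 0],
    [[0, 0, 0.3], [0, 0, 0], 0],
    [[0, 0, 0.33], [0, 0, 0], 0],
    [[0, 0, 0.33], [0, 0, 0], 0],
    [[0, 0, 0.33], [0, 0, 0], 50],
    [[0, 0, 0.33], [0, 0, 0], 50],
    [[0, 0, 0.33], [0, 0, 0], 50],
    [[0, 0, 0.33], [0, 0, 0], 50],
  ],
)

```text
time: 14.55
tool_pos: [0.6386, -0.2664, -0.0293]
tool_rot: [0.0, 0.623, 0.782, -0.0]
contact_force: [0.4, -1.1, 0.2]
gripper_width: 0.499
grasp_force: 0.0
```

Call:
jog_arm(
  targets=[
    [[0, 0, -0.5], [0, 0, 0], 50],
    [[0, 0, -2], [0, 0, 0], 50],
    [[0, 0, -4], [0, 0, 0], 50],
    [[0, 0, -6], [0, 0, 0], 50],
    [[0, 0, -7], [0, 0, 0], 50],
  ],
)

```text
time: 15.18
tool_pos: [0.6404, -0.2673, 0.1515]
tool_rot: [0.003, 0.623, 0.782, 0.001]
contact_force: [-1.0, -0.4, -0.6]
gripper_width: 0.503
grasp_force: 0.0
```

```bash
cat > cov.py <<'E'
from h import *
im,d=grab_frame("top"); v,u=np.mgrid[100:240,150:330]; P=world("top",np.c_[u.ravel(),v.ravel()],d[v.ravel(),u.ravel()]).reshape(140,180,3)
sub=im[100:240,150:330]; hsv=cv2.cvtColor(sub,cv2.COLOR_RGB2HSV)
q=P[...,:2]-[.558,.229]; near=(abs(q)<.09).all(-1)
m=near&(P[...,2]>.135)&(P[...,2]<.16); w=P[m]; print("rib pts",m.sum(),w.mean(0).round(4),cv2.minAreaRect((w[:,:2]*1000).astype(np.float32)))
wp=near&(hsv[...,1]<60)&(hsv[...,2]>150)&(P[...,2]>.108)&(P[...,2]<.132); w=P[wp]
A=np.c_[w[:,:2]-[.558,.229],np.ones(len(w))]; c=np.linalg.lstsq(A,w[:,2],rcond=None)[0]; print("plate plane",c.round(4),cv2.minAreaRect((w[:,:2]*1000).astype(np.float32)))
print(state()["tool_pos"])
to([.557,.229,.20],14.4)
E
python3 cov.py
```

```text
rib pts 86 [0.5593 0.2236 0.139 ] ((557.578369140625, 230.15969848632812), (16.30654525756836, 66.54055786132812), 17.189332962036133)
plate plane [ 0.0074 -0.0993  0.1189] ((558.3838500976562, 236.1978759765625), (138.14088439941406, 137.24789428710938), 13.717007637023926)
[ 0.64162623 -0.26799415  0.15455866]
shift [20.119  1.158 -1.958] turn [ 0.059  0.054 -0.186]
```

```bash
python3 - <<'E'
from h import *
to([.559,.2245,.17],14.4)
E
```

```text
shift [19.935  1.185 -0.757] turn [ 0.059  0.054 -0.186]
```

Call:
jog_arm(
  targets=[
    [[2, 0.1, -0.8], [0, 0, 0], 50],
    [[4.5, 0.3, -0.8], [0, 0, 0], 50],
    [[7, 0.4, -0.8], [0, 0, 0], 50],
    [[9.5, 0.6, -0.8], [0, 0, -0.2], 50],
    [[12, 0.7, -0.8], [0, 0, -0.2], 50],
    [[14.5, 0.9, -0.8], [0, 0, -0.2], 50],
    [[17, 1.0, -0.8], [0, 0, -0.2], 50],
    [[19.5, 1.15, -0.8], [0, 0, -0.2], 50],
  ],
)

```text
time: 16.23
tool_pos: [0.557, 0.2163, 0.1656]
tool_rot: [0.0, 0.612, 0.791, 0.0]
contact_force: [0.5, -0.2, -0.1]
gripper_width: 0.502
grasp_force: 0.0
```

Call:
jog_arm(
  targets=[
    [[0.4, 0, 0], [0, -0.4, 0], 50],
    [[0.4, 0, 0], [0, -0.7, 0], 50],
    [[0.4, 0, 0], [0, -0.7, 0], 50],
    [[0.4, 0, 0], [0, -0.7, 0], 50],
  ],
)

```text
time: 16.73
tool_pos: [0.5553, 0.2238, 0.1656]
tool_rot: [0.038, 0.612, 0.79, -0.03]
contact_force: [0.3, -0.2, -1.3]
gripper_width: 0.499
grasp_force: 0.0
```

```bash
cat > rib.py <<'E'
from h import *
s=state(); p=s["tool_pos"]; Ro=Rt(s); print(p.round(4),s["joint_vel"].round(2))
im,d=grab_frame("wrist"); cv2.imwrite("pics/w5.png",im[:,:,::-1])
v,u=np.mgrid[0:400,100:540]; w=world("wrist",np.c_[u.ravel(),v.ravel()],d[v.ravel(),u.ravel()]); t=Ro.inv().apply(w-p)
zz=t[:,2]; k=(abs(t[:,1])<.05)&(t[:,0]>-.06)&(t[:,0]<.08)&(w[:,2]>.09)&(w[:,2]<.15)
print(np.histogram(t[k][:,2],bins=np.arange(.0,.08,.004)))
np.savez("pics/w5.npz",t=t,w=w)
for lo,hi in((.128,.15),):
    m=k&(w[:,2]>lo)&(w[:,2]<hi)&(abs(t[:,1])<.02); r=t[m]; print("rib",m.sum(),r.mean(0).round(4),np.percentile(r,[2,50,98],axis=0).round(4).tolist(),np.polyfit(r[:,0],r[:,1],1).round(3))
E
python3 rib.py
```

```text
[0.5553 0.2238 0.1656] [-0.01 -0.   -0.   -0.    0.    0.  ]
(array([    0,     0,     0,     0,     0,     0,   723,  2007,    24,
          25,   109, 22660,  1078,     0,   447,    14,     0,     0,
           0]), array([0.   , 0.004, 0.008, 0.012, 0.016, 0.02 , 0.024, 0.028, 0.032,
       0.036, 0.04 , 0.044, 0.048, 0.052, 0.056, 0.06 , 0.064, 0.068,
       0.072, 0.076]))
rib 2738 [0.0164 0.0046 0.0285] [[-0.0182, -0.003, 0.027], [0.0172, 0.0045, 0.0285], [0.0483, 0.0123, 0.0305]] [0.002 0.005]
```

Call:
jog_arm(
  targets=[
    [[0.55, 0.18, 0.5], [0, 0, 0], 50],
    [[0.55, 0.18, 1.5], [0, 0, 0], 50],
    [[0.55, 0.18, 2.3], [0, 0, 0], 50],
    [[0.55, 0.18, 2.9], [0, 0, 0], 50],
    [[0.55, 0.18, 3.2], [0, 0, 0], 50],
    [[0.55, 0.18, 3.2], [0, 0, 0], 50],
  ],
)

```text
time: 17.52
tool_pos: [0.5581, 0.2308, 0.0843]
tool_rot: [0.038, 0.612, 0.79, -0.03]
contact_force: [-0.5, 0.3, -1.2]
gripper_width: 0.498
grasp_force: 0.0
```

Call:
jog_arm(
  targets=[
    [[0, 0, 0], [0, 0, 0], 0],
    [[0, 0, 0], [0, 0, 0], 0],
    [[0, 0, 0], [0, 0, 0], 0],
    [[0, 0, 0], [0, 0, 0], 0],
    [[0, 0, 0], [0, 0, 0], 0],
  ],
)

```text
time: 18.15
tool_pos: [0.559, 0.2313, 0.0861]
tool_rot: [0.039, 0.611, 0.79, -0.029]
contact_force: [-1.1, 0.3, 5.2]
gripper_width: 0.174
grasp_force: 61.6
```

Gripped (0.174 × 85 ≈ 15 mm, the rib's width). I'll lift along the tool axis, then level.

Call:
jog_arm(
  targets=[
    [[0, 0, -0.3], [0, 0, 0], 0],
    [[0, 0, -0.8], [0, 0, 0], 0],
    [[0, 0, -1.5], [0, 0, 0], 0],
    [[0, 0, -2.5], [0, 0, 0], 0],
    [[0, 0, -3.5], [0, 0.35, 0], 0],
    [[0, 0, -3.5], [0, 0.7, 0], 0],
    [[0, 0, -3.5], [0, 0.7, 0], 0],
  ],
)

```text
time: 19.02
tool_pos: [0.5567, 0.2387, 0.1733]
tool_rot: [0.001, 0.613, 0.79, 0.001]
contact_force: [0.6, -0.2, -1.3]
gripper_width: 0.167
grasp_force: 60.7
```

```bash
cat > hold.py <<'E'
from h import *
s=state(); p=s["tool_pos"]; Ro=Rt(s); print(p.round(4),s["gripper_width"],s["grasp_force"])
im,d=grab_frame("wrist"); v,u=np.mgrid[0:400,60:600]; w=world("wrist",np.c_[u.ravel(),v.ravel()],d[v.ravel(),u.ravel()]); t=Ro.inv().apply(w-p)
k=(t[:,2]>-.045)&(t[:,2]<-.02)&(abs(t[:,1])<.075)&(t[:,0]<.1)
c=np.linalg.lstsq(np.c_[t[k][:,:2],np.ones(k.sum())],t[k][:,2],rcond=None)[0]
print("plate plane in tool",c.round(4),k.sum(),"pct",np.percentile(t[k],[1,99],axis=0).round(4).tolist())
cv2.imwrite("pics/w6.png",im[:,:,::-1])
to([.41,-.285,.15],-10.3)
E
python3 hold.py
```

```text
[0.5567 0.2387 0.1733] 0.16719660936503844 60.70411562919617
plate plane in tool [ 0.0207  0.0013 -0.0314] 36583 pct [[-0.055, -0.055, -0.0404], [0.0603, 0.0551, -0.0282]]
shift [-18.827 -10.903   0.907] turn [0.006 0.004 3.097]
```

View pics/w6.png

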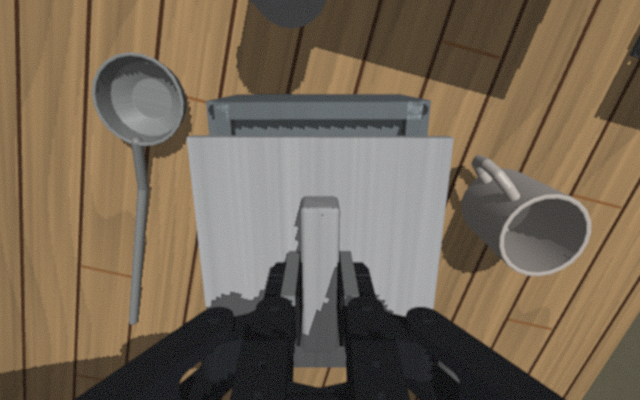

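Cover held level and centred on the tool, chute behind it at (320,115). Now moving to the tray.

Call:
jog_arm(
  targets=[
    [[-2, -1.2, 0], [0, 0, 0.4], 0],
    [[-4.4, -2.5, 0], [0, 0, 0.8], 0],
    [[-6.8, -3.9, 0.3], [0, 0, 1.2], 0],
    [[-9.2, -5.3, 0.6], [0, 0, 1.6], 0],
    [[-11.6, -6.7, 0.9], [0, 0, 2.0], 0],
    [[-14, -8.1, 0.9], [0, 0, 2.4], 0],
    [[-16.4, -9.5, 0.9], [0, 0, 2.8], 0],
    [[-18.8, -10.9, 0.9], [0, 0, 3.1], 0],
  ],
)

```text
time: 20.08
tool_pos: [0.4223, -0.2388, 0.1494]
tool_rot: [0.0, 0.768, 0.64, -0.0]
contact_force: [1.8, -0.0, -2.1]
gripper_width: 0.169
grasp_force: 60.7
```

```bash
python3 - <<'E'
from h import *
im,d=grab_frame("top")
hsv=cv2.cvtColor(im,cv2.COLOR_RGB2HSV); print(state()["tool_pos"].round(4))
to([.41,-.285,.03],-10.3); 
E
```

```text
[ 0.42   -0.2457  0.1497]
shift [-1.585 -0.092  4.799] turn [-0.01   0.051 -0.057]
```

Call:
jog_arm(
  targets=[
    [[-1, 0, 1], [0, 0, 0], 0],
    [[-1.4, 0, 2], [0, 0, 0], 0],
    [[-1.4, 0, 3], [0, 0, 0], 0],
    [[-1.4, 0, 3], [0, 0, 0], 0],
    [[-1.4, 0, 3], [0, 0, 0], 0],
  ],
)

```text
time: 20.75
tool_pos: [0.4175, -0.2717, 0.0754]
tool_rot: [0.0, 0.767, 0.641, -0.0]
contact_force: [0.0, -0.2, -0.7]
gripper_width: 0.168
grasp_force: 60.6
```

```bash
cat > tray.py <<'E'
from h import *
s=state(); p=s["tool_pos"]; Ro=Rt(s); print(p.round(4))
im,d=grab_frame("wrist"); hsv=cv2.cvtColor(im,cv2.COLOR_RGB2HSV)
m=(hsv[...,0]>120)&(hsv[...,0]<150)&(hsv[...,1]>90); vu=np.argwhere(m); w=world("wrist",vu[:,::-1],d[m]); t=Ro.inv().apply(w-p)
k=(w[:,2]>.032)&(w[:,2]<.042); print("rim tool-frame",k.sum(),np.percentile(t[k],[0.5,99.5],axis=0).round(4).tolist())
r=w[k]; print(cv2.minAreaRect((r[:,:2]*1000).astype(np.float32)))
to([.41,-.285,-.0085],-10.3)
E
python3 tray.py
```

```text
[ 0.4175 -0.2717  0.0754]
rim tool-frame 3557 [[-0.0791, -0.0912, 0.0374], [0.0685, 0.0824, 0.0432]]
((412.4675598144531, -277.25787353515625), (149.68865966796875, 174.85440063476562), 80.16397857666016)
shift [-0.56  -0.222  3.376] turn [0.012 0.008 0.006]
```

Call:
jog_arm(
  targets=[
    [[-0.5, -0.2, 0], [0, 0, 0], 0],
    [[-0.5, -0.2, 1], [0, 0, 0], 0],
    [[-0.5, -0.2, 2], [0, 0, 0], 0],
    [[-0.5, -0.2, 2.8], [0, 0, 0], 0],
    [[-0.5, -0.2, 3.15], [0, 0, 0], 0],
    [[-0.5, -0.2, 3.3], [0, 0, 0], 0],
    [[-0.5, -0.2, 3.36], [0, 0, 0], 0],
    [[-0.5, -0.2, 3.36], [0, 0, 0], 0],
  ],
)

```text
time: 21.8
tool_pos: [0.4103, -0.2839, -0.0085]
tool_rot: [0.001, 0.768, 0.641, -0.0]
contact_force: [-0.9, -0.3, 0.3]
gripper_width: 0.168
grasp_force: 61.0
```

Call:
jog_arm(
  targets=[
    [[0, 0, 0.05], [0, 0, 0], 0],
    [[0, 0, 0.05], [0, 0, 0], 0],
    [[0, 0, 0.05], [0, 0, 0], 50],
    [[0, 0, 0.05], [0, 0, 0], 50],
    [[0, 0, 0.05], [0, 0, 0], 50],
    [[0, 0, -0.5], [0, 0, 0], 50],
    [[0, 0, -2.5], [0, 0, 0], 50],
    [[0, 0, -4.5], [0, 0, 0], 50],
  ],
)

```text
time: 22.8
tool_pos: [0.4095, -0.283, 0.1048]
tool_rot: [-0.0, 0.768, 0.641, -0.0]
contact_force: [0.5, -0.3, 0.0]
gripper_width: 0.503
grasp_force: 0.0
```

Call:
jog_arm(
  targets=[
    [[-0.5, 0, -2], [0, 0, 0], 50],
    [[-2, 0, -4], [0, 0, 0], 50],
    [[-4, 0, -4], [0, 0, 0], 50],
    [[-6, 0, -4], [0, 0, 0], 50],
    [[-6, 0, -4], [0, 0, 0], 50],
  ],
)

```text
time: 23.42
tool_pos: [0.3821, -0.4333, 0.2038]
tool_rot: [0.0, 0.769, 0.639, -0.0]
contact_force: [0.1, 0.5, -0.4]
gripper_width: 0.5
grasp_force: 0.0
```

```bash
python3 - <<'E'
from h import *
print(state()["tool_pos"],state()["gripper_width"])
im,d=grab_frame("side"); cv2.imwrite("pics/s9.png",cv2.resize(im[200:360,230:430],(800,640))[:600,:,::-1])
v,u=np.mgrid[200:350,230:430]; w=world("side",np.c_[u.ravel(),v.ravel()],d[v.ravel(),u.ravel()]); rgb=im[v.ravel(),u.ravel()]; hsv=cv2.cvtColor(rgb[None],cv2.COLOR_RGB2HSV)[0]
k=(hsv[:,1]<60)&(abs(w[:,0]-.41)<.09)&(abs(w[:,1]+.285)<.09)&(w[:,2]>.015)&(w[:,2]<.032); r=w[k]
print("plate",k.sum(),cv2.minAreaRect((r[:,:2]*1000).astype(np.float32)),np.linalg.lstsq(np.c_[r[:,:2]-r[:,:2].mean(0),np.ones(len(r))],r[:,2],rcond=None)[0].round(4))
k=(hsv[:,0]>118)&(hsv[:,0]<152)&(hsv[:,1]>90)&(w[:,2]>.03); r=w[k];print("rim",cv2.minAreaRect((r[:,:2]*1000).astype(np.float32)))
k=(abs(w[:,0]-.62)<.06)&(w[:,1]<-.09)&(w[:,1]>-.34)&(((hsv[:,1]>165)&(w[:,2]>.012))); r=w[k]; print("handle",k.sum(),r.mean(0).round(3),np.percentile(r[:,2],[5,50,95]).round(3))
E
```

```text
[ 0.38205504 -0.43327833  0.20380574] 0.49982946720583254
plate 1445 ((410.2912292480469, -283.68212890625), (166.28482055664062, 176.0890350341797), 80.49315643310547) [-0.0063 -0.0025  0.0228]
rim ((0.0, 0.0), (0.0, 0.0), 0.0)<stdin>:8: RuntimeWarning: Mean of empty slice.
  ret = um.true_divide(
Traceback (most recent call last):
IndexError: index -1 is out of bounds for axis 0 with size 0
```

View pics/s9.png

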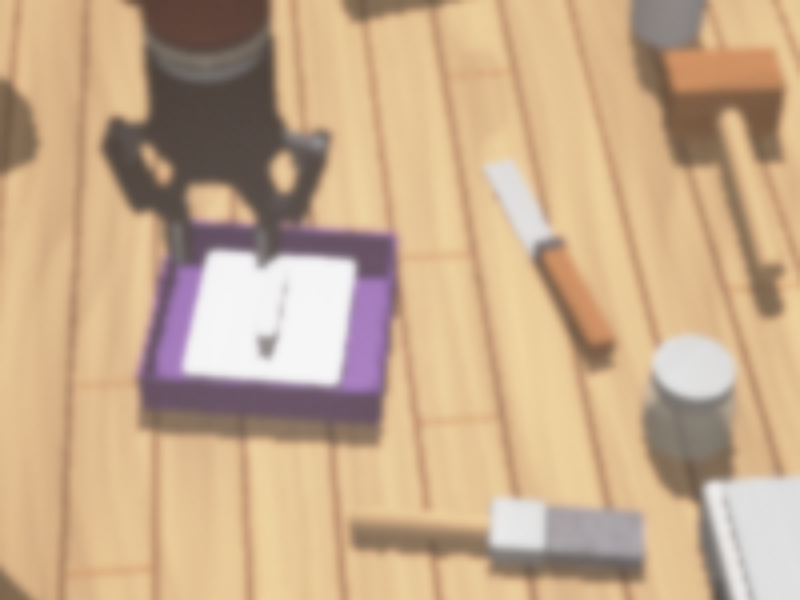

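The cover lies flat and centred in the tray at (270,320), rib up, with its plate top at 23 mm as expected. The bar lies flat at (550,255), and the bystanders in this view look undisturbed. The gripper is clear.

```bash
python3 -c "
from plant import *
print(state()['joint_vel'].round(3)); print(job_done())"
```

```text
[ 0.032 -0.024  0.03   0.005  0.001  0.003]
the job is handed in; nothing more can be done
None
```

I pried the cover loose with the bar, laid the bar back flat on the bench, set the cover rib up in the purple tray, and handed the job in at about 23.5 s; no verdict came back.

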